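# Tip the grinding balls into the empty dish

### The job

Pick up the small steel scoop by its black handle and tip the two steel grinding balls out of it into the empty glass dish (not the one that holds a stir bar). Bring the scoop's lip down to within about three centimetres of the dish before you tip, so that no ball bounces out, and leave the dish where it is. Then set the empty scoop down upright on the bench.

Things in the scene. Friction and masses are not known exactly. Their poses are not given: they have to be found in the camera images.
- scoop_grip (a point): Centre of the scoop's black handle (80 mm long, 14 wide, 18 high), 35 mm above the bench when it stands. The handle sticks out level behind a narrow sheet-steel trough (34 mm wide, 87 long, walls 26 high, front end open), about 0.12 kg in all. Axes: x along the scoop from lip to handle, y across, z up out of the trough. At first the lip points roughly to the robot.
- scoop_lip (a point): Middle of the pouring lip at the open front of the scoop, 134 mm ahead of the handle's centre (-x) and 21 mm below it: 14 mm above the bench when it stands. Same axes. Behind the lip the floor drops 11 mm over 30 mm (20 degrees) to a flat 55 mm long; the balls stay in until the lip is tipped down about 20 degrees, and at 45 degrees they roll out over it.
- dish_center (a point): Centre, half-way up (7 mm), of the empty clear glass dish: round, 60 mm across outside, about 52 inside, rim 14 mm above the bench, floor 2 mm thick, 0.06 kg, loose. A second dish just like it, with a white stir bar in it, stands to one side; that is the wrong one. Which is left and which right varies.
- ball_0_center (a point): Centre of one bright steel ball, 16 mm diameter, 17 g, lying loose in the scoop at the start.
- ball_1_center (a point): Centre of the other steel ball, the same size, also in the scoop.
Things that resemble listed ones, but are neither listed nor needed, are in the scene too. Leave any orange look-alike of the part that bears dish_center alone. What is shaped like the part that bears scoop_grip but yellow is not meant.

How it is judged (in metres and radians):
On the way:
1. the scoop is tipped by more than 30 degrees with its lip over the dish (within 50 mm of its middle) and less than 60 mm above the bench (46 mm above the dish's rim) (angle between scoop_lip's own z axis and vertical above 0.524 rad and horizontal distance between scoop_lip and dish_center below 0.05 m and height (world z) of scoop_lip below 0.06 m).
At the end, for the whole second after the job is handed in: Both balls lie on the floor of the empty dish (centres within 26 mm of its middle and less than 20 mm above the bench), the dish is within 30 mm of where it stood, and the scoop stands upright on the bench (within 10 degrees, its handle's centre less than 43 mm above the bench) (horizontal distance between each of ball_0_center, ball_1_center and dish_center below 0.026 m and height (world z) of each of ball_0_center, ball_1_center below 0.02 m and distance of dish_center from where it was at the start of the episode below 0.03 m and angle between scoop_grip's own z axis and vertical below 0.17 rad and height (world z) of scoop_grip below 0.043 m); the robot touches nothing.
It fails at once if the scoop is tipped by more than 30 degrees with a ball still in it while its lip is more than 65 mm above the bench (51 mm above the dish's rim) (angle between scoop_lip's own z axis and vertical above 0.524 rad and height (world z) of scoop_lip above 0.065 m and height (world z) of any of ball_0_center, ball_1_center above 0.05 m).
It also fails if it takes over 64 s, if anything falls off the work surface, if the arm or the gripper's body presses on something with over 40 N, if the wrist force passes 120 N, or if a joint passes its speed limit or range.

### The arm

A 6-joint arm with a two-finger parallel gripper is mounted at the origin on a cart in front of the work surface, level with it; the furniture and walls round the work are solid. World frame = base frame: x ahead of the robot, y to its left, z up, the work surface at z = 0. Lengths are in mm, angles in rad, forces in N, time in s.
With the tool pointing down it reaches from about 325 to 775 mm from the base axis. Payload 9.3 kg.
Tool frame: the origin (TCP) lies midway between the tips of the shut fingers; the grasp point (between the pads) lies 19 mm behind it; z points along the fingers, y is the line along which they close (so a half turn about z gives the same grasp; the last joint's range is limited). The gripper opens to 85 mm and grips with 20 to 120 N. Pads are 22 mm wide; open, the fingers measure 114 mm over their backs; the gripper's body (76 mm by 85 mm) begins 54 mm behind the grasp point. The pads swing forward as they close: fully open they stand 13 mm farther back than shut.
Start: joints at [-0.153, 0.259, 0.021, 1.334, 0, 1.418], TCP at [549.997, -0.004, 203.379] pointing down, gripper open.
Joint ranges: [-3.04, 3.04], [-0.91, 1.82], [-1.04, 1.36], [-1.92, 1.95], [-1.52, 1.45], [-3.14, 3.14]. Speed limits (rad/s): [2.22, 2.22, 2.79, 3.14, 3.14, 3.14].

### API

Orientations are given as a unit quaternion [w, x, y, z].
In Python, from rig import manip gives the robot as it stands. The module is installed in compiled form; this text tells all that it offers.
- The arm moves only by the tool servo_tool, never from a script. Its argument "deltas" is a list that holds one entry, the list of rows, each a list of 4 numbers: the shift along the tool's x, y, z in cm, then the turn about the tool's z in degrees. In form: [[[tx, ty, tz, spin], ...]]. A call has 1 to 5 rows; each row shifts and turns the commanded pose from where the row before left it, along the tool's axes as they then stand; what a row does not reach is not made up. A row lasts 1/10 s, in which the tool goes at most 50 mm and 8.59 degrees, less where a joint would pass 70% of its speed; a pose out of reach is approached as far as the arm can. A call is refused whole if a number of a shift passes 5 or a number of a turn 8.59, either way. A call with a gripper value outside its range is refused whole. "fingers" is the opening, from -1 (shut) to 1 (fully open), set as the call begins (left out, the last holds). The fingers move at their own pace and stop on an object; "newtons" is the grip in N (left out, the last holds). Time passes only in rows, so rows that do not move let the fingers close. It gives the time, the measured TCP pose, the force, the opening and the grip force at its end, in the units of the state.
- manip.get_state(): the state, without advancing time (a new reading comes with each control period).
- manip.camera(name): name is "scene" or "side" or "wrist"; returns the picture (420x560x3 uint8, red, green, blue); there is no depth.
- manip.camera_info(name): a dict with "fovy" (degrees; the focal length in pixels is half the picture's height over the tangent of half this angle, whatever the lens; pixels are square), "cx", "cy" (the principal point, pixels), "R" (3x3) and "t" (3): a world point X has camera coordinates R X + t. Camera axes: x right, y down, z forward; pixel columns grow to the right and rows downward; lengths in mm; the calibration is good to about 2 mm. A picture is of the moment at which its call begins: read the wrist's pose just before it. camera_info takes no time and is no camera call; for the wrist camera it gives the pose at the moment of the call.
- manip.finish_job(): hands the job in; it is judged then, once.
Trained networks look in the newest picture that a camera, given by its name, has taken for a name from the list of things; names that differ only in an ending like _2 or _b are one class to them, and where a whole thing is asked for, a point or a joint stands for the part that bears it (a point fixed in the world has none). Each returns a list of dicts, best first, with "conf" (0 to 1); they miss things now and then, are a little off and sometimes report something else, mostly with a low value. They report only what shows in the picture. A call takes as long as a camera call. They do not tell look-alikes from the thing itself.
- manip.boxes_of(camera, query): "xyz" ([x, y, z] in mm, in the coordinates of the camera as it stood for that picture, good to about 4 mm: the middle of the surface that is visible of it).
- manip.silhouettes(camera, query): "pixels" (420x560 bool, what is visible of it).
The state is a dict: "time_s": time; "joints": joint angles; "qvel": joint speeds; "tau": joint torques, N m; "tool_pos": TCP position; "tcp_rot": TCP orientation; "wrist_force": force on the tool from outside, world axes, zero at the start; "ft_torque": the same for the moment, N m; "finger_gap": finger opening in mm; "grasp_force": force on a finger pad.
Only numpy, scipy, OpenCV 4.12 (cv2) and the standard library are available. Lean on these libraries where they do the work, as an engineer would, in place of code of your own. Each camera call takes 0.05 s, during which the arm holds its last target. There are 200 camera calls.

## Working session

There is one attempt and no reset: what is moved stays moved. The work goes in short steps, Python scripts to look and compute and a tool call to move; the robot and the scene stay as the last step left them, time stands still between calls to the robot, and variables do not carry over. Pictures are saved under pics/ and viewed, at most 10 in all, crops included, and the job is handed in when it is done.

Besides the shell and the picture viewer there is one more tool, called by a JSON object that holds its "method" and its "body", one argument or row to a line. servo_tool: Moves the arm, as the interface text tells. Its arguments: {"type":"object","properties":{"deltas":{"type":"array"},"fingers":{"type":"number"},"newtons":{"type":"number"}},"required":["deltas"]}

```bash
mkdir -p pics; cat > h.py <<'E'
import numpy as np,cv2
from rig import manip
def f(i): return 210/np.tan(np.radians(i['fovy'])/2)
def ray(i,u,v,z):
    R=np.array(i['R']);t=np.array(i['t']);c=-R.T@t
    d=R.T@np.array([(u-i['cx'])/f(i),(v-i['cy'])/f(i),1]);return c+d*(z-c[2])/d[2]
def world(i,p):
    return np.array(i['R']).T@(np.array(p)-np.array(i['t']))
def save(n,im): cv2.imwrite('pics/'+n,im[:,:,::-1])
E
python3 - <<'E'
from h import *
ims=[]
for c in ['scene','side','wrist']:
    im=manip.camera(c);i=manip.camera_info(c)
    save(c+'0.png',im)
    for q in ['scoop_grip','scoop_lip','dish_center','ball_0_center']:
        for b in manip.boxes_of(c,q): 
            p=np.array(b['xyz']);print(c,q,round(b['conf'],2),world(i,p).round(),(f(i)*p[:2]/p[2]+[i['cx'],i['cy']]).round())
print(manip.get_state()['tcp_rot'],manip.get_state()['time_s'])
E
```

```text
scene scoop_grip 0.84 [474. 317.  19.] [219. 266.]
scene scoop_grip 0.64 [431. 483.  19.] [194. 319.]
scene scoop_lip 0.92 [431. 485.  17.] [193. 320.]
scene scoop_lip 0.77 [478. 320.  20.] [217. 267.]
scene dish_center 0.81 [ 485. -241.    1.] [316. 156.]
scene ball_0_center 0.32 [477. 320.  19.] [217. 267.]
side scoop_grip 0.88 [482. 310.  19.] [289. 192.]
side scoop_grip 0.81 [431. 493.  20.] [276. 171.]
side scoop_lip 0.76 [482. 310.  18.] [289. 192.]
side scoop_lip 0.68 [434. 495.  20.] [277. 171.]
side dish_center 0.67 [ 483. -231.    6.] [282. 294.]
side dish_center 0.61 [ 370. -231.    2.] [227. 293.]
side ball_0_center 0.62 [479. 308.  20.] [288. 192.]
wrist dish_center 0.64 [ 483. -242.    2.] [230. 346.]
[1.86169031e-05 7.07089625e-01 7.07123937e-01 2.40725466e-05] 0.75
```

View pics/scene0.png

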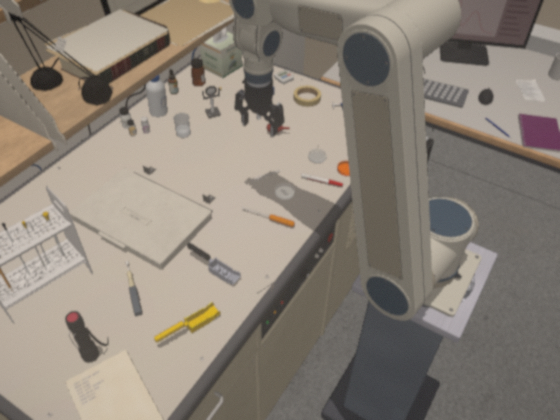

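View pics/wrist0.png

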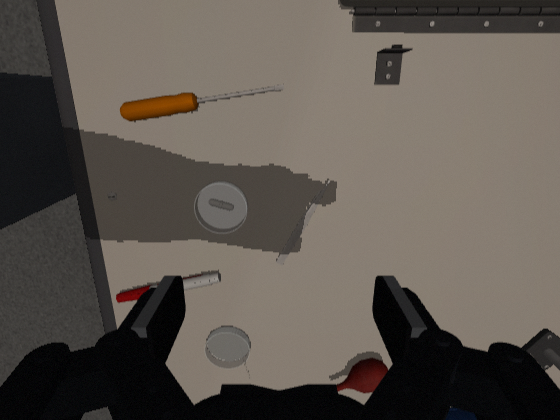

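The scene shows a steel scoop with a black handle at (200–240, 245–280), a yellow look-alike at (190, 323), a stir-bar dish at (285, 192), an empty dish at (317, 156) and an orange dish at (347, 168). In the wrist picture the stir-bar dish is at (221, 208) and the empty dish is at (228, 346). I want the steel scoop with the black handle and the clear dish without a bar, and I'll confirm both in one enlarged crop.

```bash
python3 - <<'E'
from h import *
a=cv2.imread('pics/scene0.png')
A=cv2.resize(a[230:300,170:260],None,fx=6,fy=6,interpolation=cv2.INTER_CUBIC)[:400,:]
B=cv2.resize(a[140:210,265:365],None,fx=4,fy=4,interpolation=cv2.INTER_CUBIC)
s=cv2.imread('pics/side0.png')
C=cv2.resize(s[165:215,255:320],None,fx=4,fy=4,interpolation=cv2.INTER_CUBIC)
o=np.zeros((600,800,3),np.uint8);
A=A[:400,:540];o[:A.shape[0],:A.shape[1]]=A
C=C[:,:260];o[:C.shape[0],540:540+C.shape[1]]=C
o[400:600,0:400]=B[:200]
cv2.imwrite('pics/crop1.png',o)
for c in['scene','side']:
    i=manip.camera_info(c);manip.camera(c)
    for b in manip.silhouettes(c,'scoop_grip'):
        v,u=np.nonzero(b['pixels']);r,sz,an=cv2.minAreaRect(np.c_[u,v].astype(np.float32))
        print(c,b['conf'],[ (x,ray(i,*x,20).round()[:2]) for x in cv2.boxPoints((r,sz,an)).round()])
i=manip.camera_info('wrist')
manip.camera('wrist')
for b in manip.silhouettes('wrist','dish_center'):
    v,u=np.nonzero(b['pixels']);print(b['conf'],u.mean(),v.mean(),ray(i,u.mean(),v.mean(),7),u.min(),u.max(),v.min(),v.max())
print(ray(i,228,346,7),ray(i,221,208,7))
E
```

```text
scene 0.68 [(array([154., 337.], dtype=float32), array([479., 576.])), (array([213., 302.], dtype=float32), array([419., 417.])), (array([221., 316.], dtype=float32), array([377., 440.])), (array([162., 352.], dtype=float32), array([436., 596.]))]
side 0.77 [(array([266., 186.], dtype=float32), array([408., 349.])), (array([322., 182.], dtype=float32), array([586., 401.])), (array([323., 196.], dtype=float32), array([586., 281.])), (array([267., 200.], dtype=float32), array([420., 236.]))]
side 0.55 [(array([262., 177.], dtype=float32), array([389., 430.])), (array([286., 156.], dtype=float32), array([460., 666.])), (array([293., 165.], dtype=float32), array([489., 563.])), (array([270., 186.], dtype=float32), array([421., 350.]))]
0.87 227.0412175015853 346.65250475586555 [ 480.73425534 -237.84738207    7.        ] 204 250 325 368
[ 482.08930077 -236.75846021    7.        ] [483.63196955 -39.28700056   7.        ]
```

View pics/crop1.png

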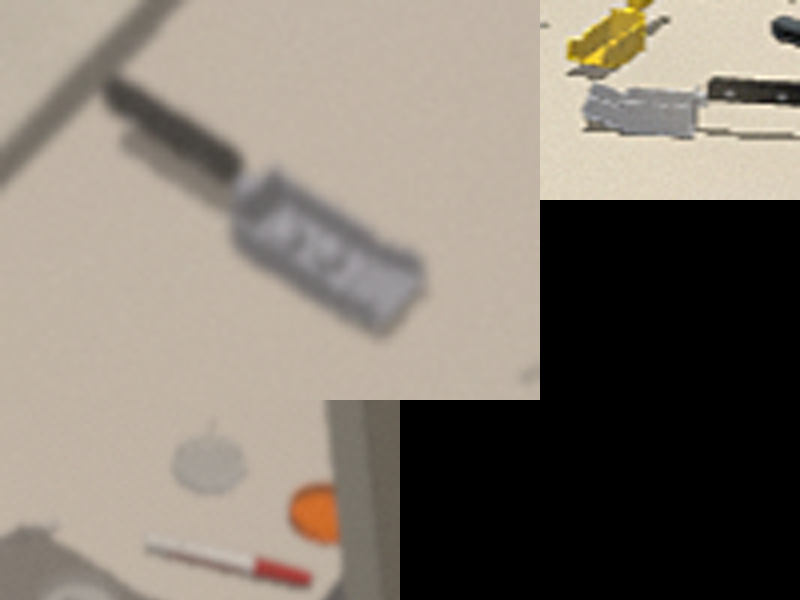

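The crop confirms both: a steel scoop with a black handle, lip to the lower right at scene (237, 281), and the clear dish at (317, 156) with no bar in it. The servo can't tilt the tool, so I'll tip by gripping near the rear of the handle and easing the grip until the scoop pivots lip-down. Next I need the scoop's axis.

```bash
python3 - <<'E'
from h import *
i=manip.camera_info('scene')
for n,u,v,z in[('rear',189,245,42),('front',210,257.5,42),('lip',237.5,281,16)]: print(n,ray(i,u,v,z).round(1))
a=ray(i,189,245,42);b=ray(i,210,257.5,42);print(np.degrees(np.arctan2(*(a-b)[[1,0]])),np.linalg.norm(a-b))
i=manip.camera_info('side')
for n,u,v,z in[('front',255+(708-540)/4,165+82/4,40),('lipL',255+46/4,165+126/4,2),('troughrear',255+155/4,165+136/4,2)]: print(n,ray(i,u,v,z).round(1))
E
```

```text
rear [575.2 314.4  42. ]
front [500.6 318.2  42. ]
lip [405.7 326.9  16. ]
-2.9283342604050406 74.70142872008927
front [506.2 310.1  40. ]
lipL [413.1 306.    2. ]
troughrear [497.7 293.1   2. ]
```

{"method": "servo_tool", "body": {
  "deltas": [
    [[5, 0, 0, 8.59], [5, 0, 0, 8.59], [5, 0, 0, 8.59], [5, 0, 0, 8.59], [5, 0, 0, 8.59]]
  ],
  "fingers": 1
}}

```text
time_s: 1.55
tool_pos: [616.2, 226.1, 204.1]
tcp_rot: [0.0, 0.911, 0.413, 0.0]
wrist_force: [1.4, -0.6, 0.8]
finger_gap: 85.2
grasp_force: 0.0
```

{"method": "servo_tool", "body": {
  "deltas": [
    [[0, 0, 0, 8.59], [0, 0, 0, 8.59], [0, 0, 0, 8.59], [0, 0, 0, 8.59], [0, 0, 0, 8.59]]
  ]
}}

```text
time_s: 2.05
tool_pos: [620.5, 196.9, 203.1]
tcp_rot: [-0.012, 0.996, 0.083, -0.002]
wrist_force: [1.1, -0.2, 0.1]
finger_gap: 85.3
grasp_force: 0.0
```

{"method": "servo_tool", "body": {
  "deltas": [
    [[-2.5, -4.2, 0, 8.59], [-2.5, -4.2, 0, 1], [0, 0, 0, 0]]
  ]
}}

```text
time_s: 2.35
tool_pos: [567.3, 190.5, 208.8]
tcp_rot: [-0.044, 0.997, 0.068, -0.007]
wrist_force: [0.5, -0.3, 0.6]
finger_gap: 85.2
grasp_force: 0.0
```

```bash
python3 - <<'E'
from h import *
s=manip.get_state();print(s['tool_pos'],s['tcp_rot'],s['joints'])
i=manip.camera_info('wrist');im=manip.camera('wrist');save('w1.png',im)
R=np.array(i['R']);print(-R.T@np.array(i['t']),R[2])
for q in ['scoop_grip','scoop_lip','ball_0_center']:
    for b in manip.boxes_of('wrist',q): print(q,b['conf'],world(i,b['xyz']).round(1))
E
```

```text
[567.2684459  190.53707026 208.79952876] [-0.04414511  0.99669446  0.06784565 -0.00695136] [0.13527852 0.33918575 0.14759753 1.38716447 0.08905411 3.14058503]
[654.31994038 187.13735114 378.06710807] [-0.34096186  0.0394236  -0.93925012]
scoop_grip 0.72 [420.9 482.7  18.2]
scoop_grip 0.61 [480.7 311.8  24.1]
scoop_lip 0.89 [479.4 313.1  21.9]
scoop_lip 0.78 [426.2 474.3  23.5]
```

View pics/w1.png

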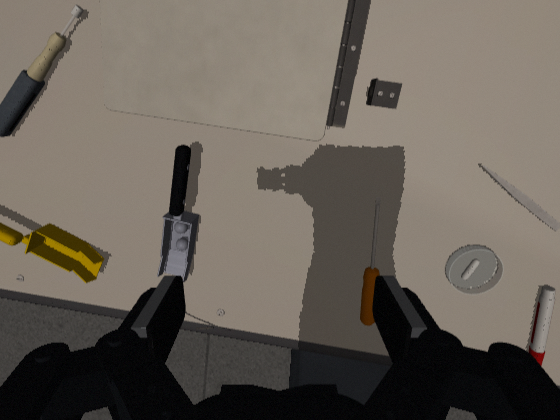

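The wrist picture shows the handle from (183, 148) to (177, 213), the balls at (181, 228) and (181, 243), and the yellow scoop at (60, 250). Joint 6 sits at its limit, so I'll turn half round the other way.

{"method": "servo_tool", "body": {
  "deltas": [
    [[0, 0, 0, -8.59], [0, 0, 0, -8.59], [0, 0, 0, -8.59], [0, 0, 0, -8.59], [0, 0, 0, -8.59]]
  ]
}}

```text
time_s: 3.05
tool_pos: [569.9, 190.6, 207.1]
tcp_rot: [-0.043, 0.901, 0.431, 0.009]
wrist_force: [0.3, 0.1, 0.2]
finger_gap: 85.5
grasp_force: 0.0
```

{"method": "servo_tool", "body": {
  "deltas": [
    [[0, 0, 0, -8.59], [0, 0, 0, -8.59], [0, 0, 0, -8.59], [0, 0, 0, -8.59], [0, 0, 0, -8.59]]
  ]
}}

```text
time_s: 3.55
tool_pos: [569.9, 190.6, 207.1]
tcp_rot: [-0.037, 0.681, 0.731, 0.024]
wrist_force: [0.3, -0.8, -0.0]
finger_gap: 85.5
grasp_force: 0.0
```

{"method": "servo_tool", "body": {
  "deltas": [
    [[0, 0, 0, -8.59], [0, 0, 0, -8.59], [0, 0, 0, -8.59], [0, 0, 0, -8.59], [0, 0, 0, -8.59]]
  ]
}}

```text
time_s: 4.05
tool_pos: [569.9, 190.6, 207.1]
tcp_rot: [-0.025, 0.366, 0.93, 0.036]
wrist_force: [-0.2, 0.3, -0.2]
finger_gap: 85.4
grasp_force: 0.0
```

{"method": "servo_tool", "body": {
  "deltas": [
    [[0, 0, 0, -8.59], [0, 0, 0, -8.59], [0, 0, 0, -8.59], [0, 0, 0, -8.59], [0, 0, 0, -8.59]]
  ]
}}

```text
time_s: 4.55
tool_pos: [569.9, 190.6, 207.1]
tcp_rot: [-0.01, 0.0, 0.999, 0.043]
wrist_force: [0.0, 0.9, -0.3]
finger_gap: 85.2
grasp_force: 0.0
```

```bash
cat > st.py <<'E'
from h import *
from scipy.spatial.transform import Rotation as Ro
def st():
    s=manip.get_state();R=Ro.from_quat(s['tcp_rot'],scalar_first=True).as_matrix()
    print('t',round(s['time_s'],2),'p',np.round(s['tool_pos'],1),'head',np.degrees(np.arctan2(R[1,0],R[0,0])).round(1),'z',R[:,2].round(3),'j',np.round(s['joints'],2),'gap',s['finger_gap'],'F',s['grasp_force'],np.round(s['wrist_force'],1))
    return s,R
def to(x,y,z):
    s,R=st();print('delta cm',(R.T@(np.array([x,y,z])-s['tool_pos'])/10).round(2))
E
python3 -c "
from st import *
to(566,314,120)"
```

```text
t 4.55 p [569.9 190.6 207.1] head -180.0 z [-0.02   0.086 -0.996] j [0.14 0.34 0.15 1.39 0.09 0.14] gap 85.16177507609505 F 0.0 [ 0.   0.9 -0.3]
delta cm [ 0.21 11.55  9.74]
```

{"method": "servo_tool", "body": {
  "deltas": [
    [[0, 2.9, 0.5, 2], [0, 2.9, 0.5, 2], [0, 2.9, 0.5, 0], [0, 2.8, 0.5, 0], [0, 0, 0, 0]]
  ]
}}

```text
time_s: 5.05
tool_pos: [574.9, 309.6, 196.0]
tcp_rot: [-0.012, 0.037, 0.998, 0.043]
wrist_force: [0.8, -0.4, -0.8]
finger_gap: 85.5
grasp_force: 0.0
```

```bash
python3 - <<'E'
from st import *
st()
i=manip.camera_info('wrist');im=manip.camera('wrist');save('w2.png',im)
import json;json.dump({k:np.array(v).tolist() for k,v in i.items()},open('w2.json','w'))
E
```

```text
t 5.05 p [574.9 309.6 196. ] head 175.8 z [-0.022  0.086 -0.996] j [0.32 0.43 0.25 1.39 0.09 0.4 ] gap 85.53826678291529 F 0.0 [ 0.8 -0.4 -0.8]
```

View pics/w2.png

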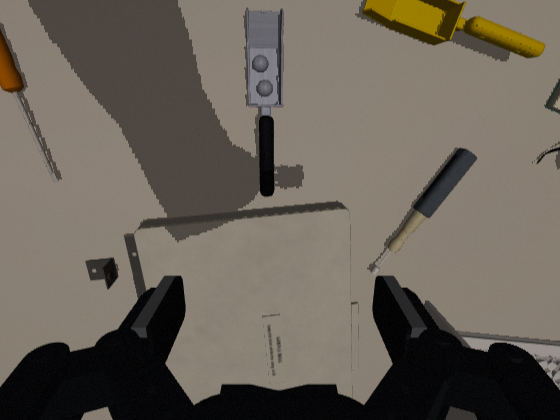

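The steel scoop lies with its handle from (266, 117) to (267, 195) and its lip at (265, 12). The balls are at (260, 63) and (264, 88), and a low plate lies behind the handle.

```bash
python3 - <<'E'
from st import *
import json
i=json.load(open('w2.json'))
a=ray(i,266.5,118,44);b=ray(i,267,193,42);l=ray(i,265,12,14);p=ray(i,250,208,10)
print(a,b,l,p)
d=b-l;print(np.degrees(np.arctan2(d[1],d[0])),np.linalg.norm(d[:2]),np.linalg.norm((b-a)[:2]))
E
```

```text
[507.52166532 316.77279545  44.        ] [580.59647427 311.09854526  42.        ] [412.64536592 325.05627129  14.        ] [604.39583022 291.58903663  10.        ]
-4.750699674600033 168.53009497734547 73.2947802989347
```

```bash
python3 -c "
from st import *
to(577,311.5,29)"
```

```text
t 5.1 p [574.9 308.1 196.2] head 175.8 z [-0.021  0.085 -0.996] j [0.32 0.43 0.25 1.39 0.09 0.39] gap 85.07386214638248 F 0.0 [-0.4 -0.2  0.4]
delta cm [-0.65 -1.04 16.68]
```

{"method": "servo_tool", "body": {
  "deltas": [
    [[-0.3, -0.5, 4, 0], [-0.3, -0.5, 4, 0], [0, 0, 3, 0], [0, 0, 2, 0], [0, 0, 0, 0]]
  ]
}}

```text
time_s: 5.6
tool_pos: [576.1, 306.0, 63.9]
tcp_rot: [-0.014, 0.039, 0.998, 0.042]
wrist_force: [0.1, -1.0, -0.9]
finger_gap: 85.1
grasp_force: 0.0
```

```bash
python3 -c "
from st import *
to(577,311.5,29)"
```

```text
t 5.6 p [576.1 306.   63.9] head 175.6 z [-0.025  0.084 -0.996] j [0.32 0.49 0.01 1.09 0.09 0.39] gap 85.09012010386522 F 0.0 [ 0.1 -1.  -0.9]
delta cm [-0.16  0.27  3.52]
```

{"method": "servo_tool", "body": {
  "deltas": [
    [[-0.2, 0.2, 1.8, 0], [0, 0.1, 1.7, 0], [0, 0, 0, 0]]
  ]
}}

```text
time_s: 5.9
tool_pos: [578.6, 312.5, 31.7]
tcp_rot: [-0.012, 0.039, 0.998, 0.042]
wrist_force: [0.1, 0.0, -0.2]
finger_gap: 85.2
grasp_force: 0.0
```

{"method": "servo_tool", "body": {
  "deltas": [
    [[0, 0, 0, 0], [0, 0, 0, 0], [0, 0, 0, 0], [0, 0, 0, 0], [0, 0, 0, 0]]
  ],
  "fingers": -1,
  "newtons": 30
}}

```text
time_s: 6.4
tool_pos: [579.1, 313.2, 32.8]
tcp_rot: [-0.011, 0.038, 0.998, 0.043]
wrist_force: [0.0, -0.8, 0.8]
finger_gap: 12.4
grasp_force: 0.0
```

{"method": "servo_tool", "body": {
  "deltas": [
    [[0, 0, 0, 0], [0, 0, 0, 0], [0, 0, 0, 0]]
  ],
  "newtons": 110
}}

```text
time_s: 6.7
tool_pos: [578.9, 313.2, 32.4]
tcp_rot: [-0.012, 0.038, 0.998, 0.043]
wrist_force: [0.1, 0.3, 0.0]
finger_gap: 0.1
grasp_force: 0.0
```

```bash
python3 -c "
from st import *
st()"
```

```text
t 6.7 p [578.9 313.2  32.4] head 175.7 z [-0.02   0.086 -0.996] j [ 0.33  0.52 -0.03  1.02  0.09  0.4 ] gap 0.09180772844173507 F 0.0 [0.1 0.3 0. ]
```

{"method": "servo_tool", "body": {
  "deltas": [
    [[0, 0, 0, 0], [0, 0, 0, 0], [0, 0, 0, 0], [0, 0, 0, 0], [0, 0, 0, 0]]
  ],
  "fingers": 1
}}

```text
time_s: 7.2
tool_pos: [578.9, 313.2, 32.4]
tcp_rot: [-0.012, 0.038, 0.998, 0.043]
wrist_force: [0.0, -0.2, 0.1]
finger_gap: 71.7
grasp_force: 0.0
```

```bash
python3 - <<'E'
from st import *
st()
i=manip.camera_info('wrist');im=manip.camera('wrist')
import json;json.dump({k:np.array(v).tolist() for k,v in i.items()},open('w3.json','w'))
s=manip.camera('side');x=cv2.resize(s[120:240,220:380],None,fx=2.5,fy=2.5,interpolation=cv2.INTER_CUBIC)
o=np.zeros((600,560,3),np.uint8);o[:300,:400]=x;o[300:,:]=im[:300]
save('w3.png',o)
E
```

```text
t 7.2 p [578.9 313.2  32.4] head 175.6 z [-0.02   0.086 -0.996] j [ 0.33  0.52 -0.03  1.02  0.09  0.4 ] gap 71.7342544413972 F 0.0 [ 0.  -0.2  0.1]
```

View pics/w3.png

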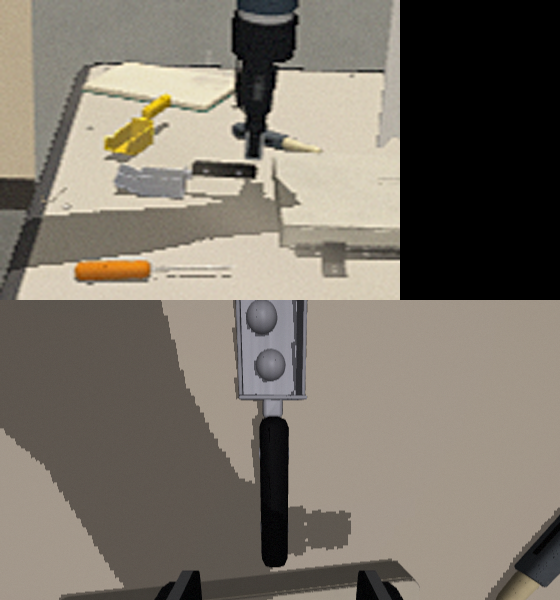

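The side view shows the fingers just behind the handle's end. In the wrist view the handle runs from (273, 117) to (274, 265), and the scoop has not moved.

```bash
python3 - <<'E'
from st import *
import json
i=json.load(open('w3.json'))
for u,v,z in[(273,118,44),(274,265,40),(274,265,32),(235,283,30)]: print(ray(i,u,v,z).round(1))
s=json.load
k=manip.camera_info('side')
for u,v,z in[(220+194/2.5,120+163/2.5,44),(220+256/2.5,120+165/2.5,44),(220+256/2.5,120+178/2.5,26)]: print('side',ray(k,u,v,z).round(1))
E
```

```text
[505.7 315.7  44. ]
[583.4 310.1  40. ]
[587.5 310.3  32. ]
[597.3 286.7  30. ]
side [508.  302.4  44. ]
side [583.3 302.3  44. ]
side [584.4 305.   26. ]
```

{"method": "servo_tool", "body": {
  "deltas": [
    [[0.4, 0, 0, 0], [0.4, 0, 0.6, 0], [0, 0, 0.6, 0], [0, 0, 0, 0]]
  ],
  "fingers": 1
}}

```text
time_s: 7.7
tool_pos: [569.8, 314.7, 19.5]
tcp_rot: [-0.012, 0.038, 0.998, 0.042]
wrist_force: [0.1, -0.1, 0.7]
finger_gap: 85.4
grasp_force: 0.0
```

{"method": "servo_tool", "body": {
  "deltas": [
    [[0, 0, 0, 0], [0, 0, 0, 0], [0, 0, 0, 0], [0, 0, 0, 0], [0, 0, 0, 0]]
  ],
  "fingers": -1,
  "newtons": 40
}}

```text
time_s: 8.2
tool_pos: [570.8, 314.8, 20.8]
tcp_rot: [-0.012, 0.038, 0.998, 0.043]
wrist_force: [0.3, 0.7, -0.0]
finger_gap: 12.5
grasp_force: 0.0
```

```bash
python3 -c "
from st import *
st()"
```

```text
t 8.2 p [570.8 314.8  20.8] head 175.6 z [-0.02   0.086 -0.996] j [ 0.33  0.52 -0.06  0.99  0.09  0.41] gap 12.52642929465773 F 0.0 [ 0.3  0.7 -0. ]
```

{"method": "servo_tool", "body": {
  "deltas": [
    [[0, 0, 0, 0], [0, 0, 0, 0]]
  ]
}}

```text
time_s: 8.4
tool_pos: [570.7, 314.9, 20.7]
tcp_rot: [-0.012, 0.038, 0.998, 0.043]
wrist_force: [0.1, -0.6, 0.6]
finger_gap: -0.1
grasp_force: 0.0
```

```bash
python3 - <<'E'
from st import *
st()
i=manip.camera_info('wrist');im=manip.camera('wrist')
s=manip.camera('side');x=cv2.resize(s[140:220,240:340],None,fx=4,fy=4,interpolation=cv2.INTER_CUBIC)
o=np.zeros((600,560,3),np.uint8);o[:320,:400]=x;o[320:,:]=im[100:380]
save('w4.png',o)
E
```

```text
t 8.4 p [570.7 314.9  20.7] head 175.6 z [-0.02   0.086 -0.996] j [ 0.33  0.52 -0.06  0.99  0.09  0.41] gap -0.12967175705826967 F 0.0 [ 0.1 -0.6  0.6]
```

View pics/w4.png

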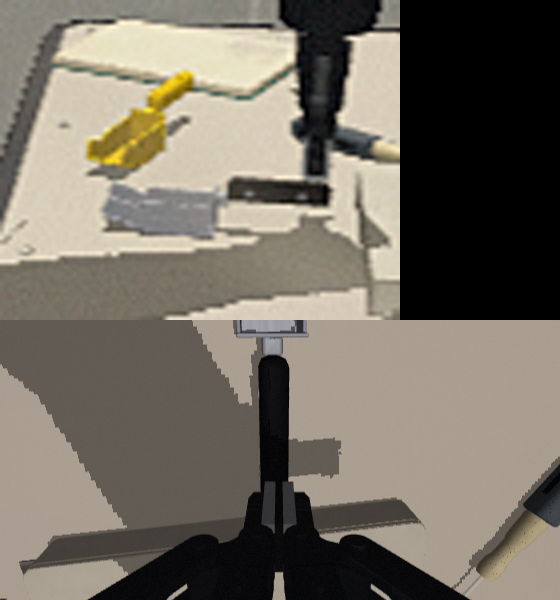

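```bash
python3 - <<'E'
from st import *
for c in ['wrist','side','scene']:
    i=manip.camera_info(c);R=np.array(i['R']);t=np.array(i['t'])
    s,RR=st();p=np.array(s['tool_pos'])
    for q in [p,p-19*RR[:,2],np.array([584,310,35]),np.array([503,316,35])]:
        x=R@q+t;print(c,q.round(),(f(i)*x[:2]/x[2]+[i['cx'],i['cy']]).round(1))
    print('cam',(-R.T@t).round())
E
```

```text
t 8.5 p [570.7 314.8  20.7] head 175.6 z [-0.02   0.086 -0.996] j [ 0.33  0.52 -0.06  0.99  0.09  0.41] gap -0.16567866647227203 F 0.0 [-0.4  0.8 -0.9]
wrist [571. 315.  21.] [277.8 251.2]
wrist [571. 313.  40.] [277.8 267.6]
wrist [584 310  35] [273.1 285.8]
wrist [503 316  35] [271.5 130.8]
cam [491. 307. 193.]
t 8.5 p [570.7 314.8  20.7] head 175.6 z [-0.02   0.086 -0.996] j [ 0.33  0.52 -0.06  0.99  0.09  0.41] gap -0.16567866647227203 F 0.0 [-0.4  0.8 -0.9]
side [571. 315.  21.] [317.8 191.5]
side [571. 313.  40.] [318.2 185.9]
side [584 310  35] [322.4 187.9]
side [503 316  35] [295.9 186.3]
cam [  512. -1081.   575.]
t 8.5 p [570.7 314.8  20.7] head 175.6 z [-0.02   0.086 -0.996] j [ 0.33  0.52 -0.06  0.99  0.09  0.41] gap -0.16567866647227203 F 0.0 [-0.4  0.8 -0.9]
scene [571. 315.  21.] [191.  250.7]
scene [571. 313.  40.] [190.5 245.9]
scene [584 310  35] [187.7 244.3]
scene [503 316  35] [210.  258.2]
cam [-124. 1006. 1199.]
```

{"method": "servo_tool", "body": {
  "deltas": [
    [[0, 0, 0, 0], [0, 0, 0, 0], [0, 0, 0, 0], [0, 0, 0, 0], [0, 0, 0, 0]]
  ],
  "fingers": 1
}}

```text
time_s: 9.0
tool_pos: [570.7, 314.9, 20.7]
tcp_rot: [-0.012, 0.038, 0.998, 0.043]
wrist_force: [0.1, 0.1, -1.0]
finger_gap: 72.5
grasp_force: 0.0
```

```bash
python3 - <<'E'
from st import *
st()
i=manip.camera_info('wrist');im=manip.camera('wrist');save('w5.png',im)
# dark handle column extents
g=im.astype(int).sum(2);
for r in range(60,330,15):
    u=np.nonzero(g[r,230:320]<130)[0]; print(r,(u.min()+230,u.max()+230,len(u)) if len(u) else None, ray(i,274,r,42)[0].round())
E
```

```text
t 9.0 p [570.7 314.9  20.7] head 175.6 z [-0.02   0.086 -0.996] j [ 0.33  0.52 -0.06  0.99  0.09  0.41] gap 72.47373852420681 F 0.0 [ 0.1  0.1 -1. ]
60 (np.int64(301), np.int64(303), 2) 474.0
75 None 480.0
90 None 486.0
105 None 492.0
120 None 498.0
135 (np.int64(268), np.int64(276), 9) 504.0
150 (np.int64(258), np.int64(288), 31) 511.0
165 (np.int64(259), np.int64(288), 30) 518.0
180 (np.int64(259), np.int64(288), 30) 525.0
195 (np.int64(259), np.int64(288), 30) 532.0
210 (np.int64(259), np.int64(288), 30) 539.0
225 (np.int64(260), np.int64(288), 29) 547.0
240 (np.int64(260), np.int64(288), 29) 555.0
255 (np.int64(261), np.int64(287), 27) 563.0
270 (np.int64(261), np.int64(287), 27) 571.0
285 (np.int64(262), np.int64(286), 25) 579.0
300 None 588.0
315 None 597.0
```

View pics/w5.png

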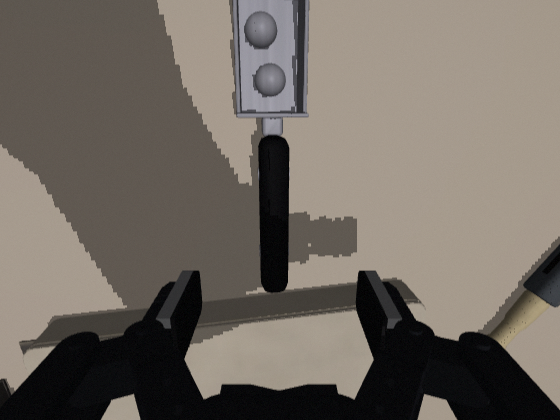

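The pads stand either side of the handle, but nearer its rear end (row 290) than I assumed, so I'll go further forward and deeper.

{"method": "servo_tool", "body": {
  "deltas": [
    [[0.6, 0, 0.4, 0], [0.6, 0, 0.4, 0], [0, 0, 0, 0]]
  ]
}}

```text
time_s: 9.35
tool_pos: [557.0, 316.4, 12.2]
tcp_rot: [-0.013, 0.038, 0.998, 0.042]
wrist_force: [-0.5, -0.1, -0.4]
finger_gap: 85.3
grasp_force: 0.0
```

{"method": "servo_tool", "body": {
  "deltas": [
    [[0, 0, 0, 0], [0, 0, 0, 0], [0, 0, 0, 0], [0, 0, 0, 0], [0, 0, 0, 0]]
  ],
  "fingers": -1,
  "newtons": 40
}}

```text
time_s: 9.85
tool_pos: [558.7, 316.4, 13.0]
tcp_rot: [-0.012, 0.039, 0.998, 0.043]
wrist_force: [0.8, -2.0, 1.2]
finger_gap: 12.5
grasp_force: 30.6
```

{"method": "servo_tool", "body": {
  "deltas": [
    [[0, 0, 0, 0], [0, 0, 0, 0]]
  ]
}}

```text
time_s: 10.05
tool_pos: [558.7, 316.4, 13.1]
tcp_rot: [-0.012, 0.038, 0.998, 0.043]
wrist_force: [0.0, -1.5, 0.4]
finger_gap: 11.9
grasp_force: 38.9
```

Gripped now. I'll firm up, lift a little, and see from how the trough shifts in the wrist view whether the scoop droops.

```bash
python3 - <<'E'
from st import *
im=manip.camera('wrist');np.save('ref.npy',im)
g=im.astype(int).sum(2)
print([ (r,g[r,250:292].mean().round()) for r in range(40,180,6)])
E
cat > sh.py <<'E'
from st import *
def shift():
    a=np.load('ref.npy');b=manip.camera('wrist')
    T=a[20:150,215:330]   # trough rear end + neck
    r=cv2.matchTemplate(b[0:210,180:370],T,cv2.TM_CCOEFF_NORMED);_,m,_,l=cv2.minMaxLoc(r)
    print('trough shift du,dv',l[0]+180-215,l[1]-20,'score',round(m,2))
E
```

```text
[(40, np.float64(402.0)), (46, np.float64(416.0)), (52, np.float64(421.0)), (58, np.float64(399.0)), (64, np.float64(367.0)), (70, np.float64(365.0)), (76, np.float64(479.0)), (82, np.float64(479.0)), (88, np.float64(433.0)), (94, np.float64(379.0)), (100, np.float64(397.0)), (106, np.float64(378.0)), (112, np.float64(372.0)), (118, np.float64(383.0)), (124, np.float64(483.0)), (130, np.float64(483.0)), (136, np.float64(179.0)), (142, np.float64(426.0)), (148, np.float64(412.0)), (154, np.float64(402.0)), (160, np.float64(394.0)), (166, np.float64(174.0)), (172, np.float64(135.0)), (178, np.float64(108.0))]
```

{"method": "servo_tool", "body": {
  "deltas": [
    [[0, 0, 0, 0], [0, 0, 0, 0], [0, 0, -0.5, 0], [0, 0, -0.5, 0], [0, 0, 0, 0]]
  ],
  "newtons": 80
}}

```text
time_s: 10.6
tool_pos: [559.1, 315.8, 23.8]
tcp_rot: [-0.011, 0.038, 0.998, 0.043]
wrist_force: [0.7, -0.3, -2.5]
finger_gap: 10.0
grasp_force: 78.2
```

```bash
python3 -c "
from sh import *
st();shift()"
```

```text
t 10.6 p [559.1 315.8  23.8] head 175.7 z [-0.019  0.087 -0.996] j [ 0.34  0.5  -0.09  0.98  0.09  0.42] gap 9.968805140274018 F 78.17453091731295 [ 0.7 -0.3 -2.5]
trough shift du,dv 1 1 score 0.85
```

{"method": "servo_tool", "body": {
  "deltas": [
    [[0, 0, -0.7, 0], [0, 0, -0.7, 0], [0, 0, -0.6, 0], [0, 0, 0, 0], [0, 0, 0, 0]]
  ]
}}

```text
time_s: 11.15
tool_pos: [559.2, 313.9, 43.1]
tcp_rot: [-0.011, 0.038, 0.998, 0.043]
wrist_force: [-0.9, -1.0, -2.5]
finger_gap: 10.0
grasp_force: 78.2
```

```bash
python3 -c "
from sh import *
st();shift()
manip.camera('side')
i=manip.camera_info('side')
for q in ['scoop_grip','scoop_lip','ball_0_center']:
  for b in manip.boxes_of('side',q): print(q,b['conf'],world(i,b['xyz']).round())"
```

```text
t 11.15 p [559.2 313.9  43.1] head 175.6 z [-0.02   0.086 -0.996] j [ 0.34  0.48 -0.06  1.02  0.09  0.41] gap 9.962010685023161 F 78.21324356482364 [-0.9 -1.  -2.5]
trough shift du,dv 1 1 score 0.86
scoop_grip 0.9 [478. 305.  45.]
scoop_grip 0.83 [431. 495.  23.]
scoop_lip 0.72 [437. 495.  19.]
scoop_lip 0.69 [482. 308.  45.]
```

Held firmly and level. I'll carry it over toward the empty dish, raised and at a gentle speed.

{"method": "servo_tool", "body": {
  "deltas": [
    [[0, -0.5, -0.8, 0], [0, -1, -0.9, -1], [0, -1.6, -1, -1], [0, -2.2, -0.8, -1], [0, -2.8, -0.6, -1]]
  ],
  "newtons": 100
}}

```text
time_s: 11.9
tool_pos: [556.3, 229.3, 77.9]
tcp_rot: [-0.01, 0.003, 0.999, 0.043]
wrist_force: [0.5, 0.3, -2.1]
finger_gap: 8.4
grasp_force: 98.1
```

{"method": "servo_tool", "body": {
  "deltas": [
    [[0, -3.2, -0.3, -1], [0, -3.2, -0.3, -1], [0, -3.2, -0.3, -1], [0, -3.2, -0.3, -1], [0, -3.2, -0.3, -1]]
  ]
}}

```text
time_s: 12.4
tool_pos: [560.7, 67.6, 78.6]
tcp_rot: [-0.008, -0.04, 0.998, 0.043]
wrist_force: [0.9, -0.6, -2.0]
finger_gap: 8.6
grasp_force: 98.1
```

{"method": "servo_tool", "body": {
  "deltas": [
    [[0, -3.2, -0.3, -1], [0, -3.2, -0.3, -1], [0, -3.2, -0.3, -1], [0, -3.2, -0.3, -1], [0, -3.2, -0.3, -1]]
  ]
}}

```text
time_s: 12.9
tool_pos: [579.2, -92.0, 79.5]
tcp_rot: [-0.006, -0.084, 0.996, 0.044]
wrist_force: [0.9, 0.5, -2.1]
finger_gap: 8.7
grasp_force: 98.1
```

{"method": "servo_tool", "body": {
  "deltas": [
    [[0, -3, -0.3, -1], [0, -2.4, -0.2, -1], [0, -1.6, -0.2, -1], [0, -0.8, 0, -1], [0, 0, 0, 0]]
  ]
}}

```text
time_s: 13.4
tool_pos: [593.7, -168.3, 78.9]
tcp_rot: [-0.005, -0.118, 0.992, 0.044]
wrist_force: [-0.2, 0.1, -1.7]
finger_gap: 8.6
grasp_force: 98.1
```

```bash
python3 - <<'E'
from sh import *
to(623,-199,75);shift()
for c in ['side','scene']:
    im=manip.camera(c);i=manip.camera_info(c);save(c+'5.png',im)
    for q in ['scoop_grip','scoop_lip','ball_0_center','dish_center']:
        for b in manip.boxes_of(c,q): print(c,q,round(b['conf'],2),world(i,b['xyz']).round())
E
```

```text
t 13.4 p [ 593.7 -168.3   78.9] head -166.5 z [-0.02   0.086 -0.996] j [-0.45  0.46  0.01  1.17  0.07 -0.69] gap 8.62117786943277 F 98.07057150872424 [-0.2  0.1 -1.7]
delta cm [-2.13 -3.7   0.07]
trough shift du,dv 2 1 score 0.47
side scoop_grip 0.83 [ 515. -186.   76.]
side scoop_grip 0.67 [433. 495.  20.]
side scoop_lip 0.91 [ 513. -182.   77.]
side scoop_lip 0.61 [433. 492.  19.]
side dish_center 0.88 [ 370. -230.    3.]
side dish_center 0.7 [ 482. -231.    1.]
scene scoop_grip 0.88 [429. 481.  20.]
scene scoop_grip 0.83 [ 515. -180.   79.]
scene scoop_lip 0.93 [ 516. -177.   76.]
scene scoop_lip 0.55 [430. 488.  18.]
scene dish_center 0.61 [ 479. -236.    2.]
```

{"method": "servo_tool", "body": {
  "deltas": [
    [[-0.8, -0.8, 0.6, 0], [-1, -1, 0.8, 0], [-1, -1, 0.9, 0], [-0.3, -1, 1, 0], [0, 0, 0, 0]]
  ]
}}

```text
time_s: 14.45
tool_pos: [631.9, -195.0, 39.6]
tcp_rot: [-0.006, -0.118, 0.992, 0.045]
wrist_force: [-0.2, 0.3, -1.9]
finger_gap: 8.8
grasp_force: 98.1
```

```bash
cat >> sh.py <<'E'
def look(n=None):
    st();shift()
    for c in ['side','scene']:
        im=manip.camera(c);i=manip.camera_info(c)
        if n: save(c+n+'.png',im)
        for q in ['scoop_grip','ball_0_center','dish_center']:
            for b in manip.boxes_of(c,q)[:2]:
                w=world(i,b['xyz'])
                if w[1]<100: print(c,q,round(b['conf'],2),w.round())
E
python3 -c "
from sh import *
im=manip.camera('wrist');np.save('ref.npy',im)
to(633,-200,45)"
```

```text
t 14.5 p [ 631.6 -194.4   40.8] head -166.5 z [-0.023  0.087 -0.996] j [-0.46  0.56  0.08  1.15  0.07 -0.7 ] gap 8.903378091277403 F 98.13224724959582 [-0.9 -0.2 -0.9]
delta cm [-0.   -0.53 -0.47]
```

{"method": "servo_tool", "body": {
  "deltas": [
    [[0, 0, 0, 0], [0, 0, 0, 0], [0, 0, 0, 0]]
  ],
  "newtons": 40
}}

```text
time_s: 14.8
tool_pos: [632.1, -193.9, 43.4]
tcp_rot: [-0.004, -0.118, 0.992, 0.044]
wrist_force: [-0.6, 0.6, -1.8]
finger_gap: 8.9
grasp_force: 98.1
```

```bash
python3 -c "
from sh import *
look()"
```

```text
t 14.8 p [ 632.1 -193.9   43.4] head -166.4 z [-0.019  0.086 -0.996] j [-0.46  0.56  0.08  1.15  0.07 -0.7 ] gap 8.915673452979144 F 98.14109147060663 [-0.6  0.6 -1.8]
trough shift du,dv 0 -1 score 0.95
side scoop_grip 0.61 [ 552. -214.   39.]
side dish_center 0.95 [ 372. -233.    4.]
side dish_center 0.72 [ 481. -231.    2.]
```

{"method": "servo_tool", "body": {
  "deltas": [
    [[0, -0.6, 0, 0], [0, 0, 0, 0], [0, 0, 0, 0]]
  ],
  "fingers": -1,
  "newtons": 30
}}

```text
time_s: 15.55
tool_pos: [633.5, -200.2, 42.1]
tcp_rot: [-0.005, -0.118, 0.992, 0.044]
wrist_force: [0.5, -0.1, -2.0]
finger_gap: 8.9
grasp_force: 98.1
```

```bash
python3 -c "
from sh import *
look()"
```

```text
t 15.55 p [ 633.5 -200.2   42.1] head -166.4 z [-0.02   0.086 -0.996] j [-0.47  0.56  0.09  1.15  0.07 -0.7 ] gap 8.87891516513775 F 98.1489975261502 [ 0.5 -0.1 -2. ]
trough shift du,dv 0 0 score 0.95
side scoop_grip 0.67 [ 555. -221.   39.]
side ball_0_center 0.67 [ 552. -219.   39.]
side dish_center 0.92 [ 370. -232.    5.]
side dish_center 0.63 [ 481. -231.    1.]
scene scoop_grip 0.65 [ 550. -211.   44.]
scene dish_center 0.56 [ 491. -231.    2.]
scene dish_center 0.47 [ 554. -210.   43.]
```

{"method": "servo_tool", "body": {
  "deltas": [
    [[0, 0, 0, 0], [0, 0, 0, 0], [0, 0, 0, 0]]
  ],
  "fingers": -0.72,
  "newtons": 40
}}

```text
time_s: 16.3
tool_pos: [633.5, -199.8, 42.2]
tcp_rot: [-0.005, -0.118, 0.992, 0.044]
wrist_force: [-0.3, -0.2, -1.3]
finger_gap: 11.9
grasp_force: 36.4
```

```bash
python3 -c "
from sh import *
st();shift()"
```

```text
t 16.3 p [ 633.5 -199.8   42.2] head -166.4 z [-0.02   0.086 -0.996] j [-0.47  0.56  0.09  1.15  0.07 -0.7 ] gap 11.921066061195665 F 36.43414740683511 [-0.3 -0.2 -1.3]
trough shift du,dv 0 0 score 0.95
```

Grip force follows the commanded opening, so I can ease it in small steps.

{"method": "servo_tool", "body": {
  "deltas": [
    [[0, 0, 0, 0], [0, 0, 0, 0]]
  ],
  "fingers": -0.705
}}

```text
time_s: 16.55
tool_pos: [633.5, -199.9, 42.2]
tcp_rot: [-0.005, -0.118, 0.992, 0.044]
wrist_force: [-0.5, 0.7, -1.6]
finger_gap: 12.6
grasp_force: 25.0
```

```bash
python3 -c "
from sh import *
st();shift()"
```

```text
t 16.55 p [ 633.5 -199.9   42.2] head -166.4 z [-0.02   0.086 -0.996] j [-0.47  0.56  0.09  1.15  0.07 -0.7 ] gap 12.616050422338837 F 25.024328421859536 [-0.5  0.7 -1.6]
trough shift du,dv 0 0 score 0.94
```

{"method": "servo_tool", "body": {
  "deltas": [
    [[0, 0, 0, 0], [0, 0, 0, 0]]
  ],
  "fingers": -0.693
}}

```text
time_s: 16.8
tool_pos: [633.5, -199.9, 42.3]
tcp_rot: [-0.005, -0.118, 0.992, 0.044]
wrist_force: [-1.4, -0.9, -2.1]
finger_gap: 13.2
grasp_force: 15.1
```

```bash
python3 -c "
from sh import *
st();shift()"
```

```text
t 16.8 p [ 633.5 -199.9   42.3] head -166.4 z [-0.02   0.086 -0.996] j [-0.47  0.56  0.09  1.15  0.07 -0.7 ] gap 13.158414374776099 F 15.107985773356631 [-1.4 -0.9 -2.1]
trough shift du,dv 1 8 score 0.73
```

It has begun to droop at about 15 N, so I'll wait and watch.

{"method": "servo_tool", "body": {
  "deltas": [
    [[0, 0, 0, 0], [0, 0, 0, 0]]
  ]
}}

```text
time_s: 17.05
tool_pos: [633.5, -199.9, 42.3]
tcp_rot: [-0.005, -0.118, 0.992, 0.044]
wrist_force: [0.3, -0.2, -1.4]
finger_gap: 13.0
grasp_force: 15.1
```

```bash
python3 - <<'E'
from sh import *
look('7')
ss=cv2.imread('pics/side7.png');w=manip.camera('wrist')[:,:,::-1]
o=np.zeros((600,800,3),np.uint8)
x=cv2.resize(ss[240:340,250:400],None,fx=5,fy=5,interpolation=cv2.INTER_CUBIC)[:, :800];o[:300,:750]=x[:300]
x=cv2.resize(cv2.imread('pics/scene7.png')[90:190,260:390],None,fx=3,fy=3,interpolation=cv2.INTER_CUBIC);o[300:600,:390]=x
x=cv2.resize(w,(400,300));o[300:,400:]=x
cv2.imwrite('pics/c7.png',o)
E
```

```text
t 17.05 p [ 633.5 -199.9   42.3] head -166.4 z [-0.02   0.086 -0.996] j [-0.47  0.56  0.09  1.15  0.07 -0.7 ] gap 12.950042566277888 F 15.107976224971935 [ 0.3 -0.2 -1.4]
trough shift du,dv 1 8 score 0.73
side scoop_grip 0.68 [ 558. -215.   26.]
side dish_center 0.96 [ 370. -233.   -0.]
side dish_center 0.74 [ 479. -234.    4.]
scene scoop_grip 0.58 [ 557. -208.   33.]
```

View pics/c7.png

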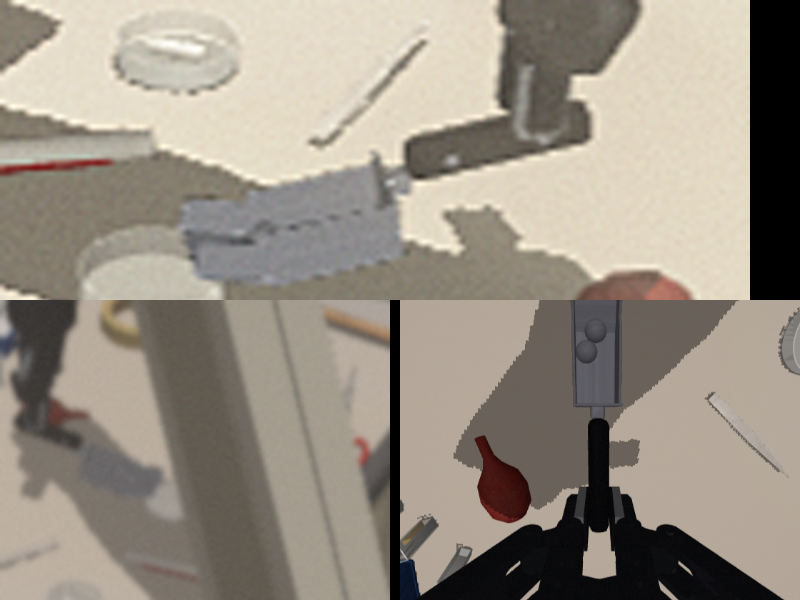

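The side view shows the scoop tipped about 11°, its lip at (190, 240) over the near rim of the dish (80–222). The balls are still inside, at the foot of the ramp.

```bash
python3 - <<'E'
from sh import *
i=manip.camera_info('side')
for n,u,v,z in[('liplow',250+197/5,240+278/5,14),('liptop',250+183/5,240+203/5,38),('dishL',250+78/5,240+270/5,12),('dishR',250+222/5,240+285/5,12),('rearTop',250+376/5,240+155/5,60)]:print(n,ray(i,u,v,z).round())
im=cv2.imread('pics/side7.png')[270:330,255:305].astype(int)
manip.camera('side')
for b in manip.silhouettes('side','dish_center'):
    v,u=np.nonzero(b['pixels']);print(b['conf'],u.min(),u.max(),v.min(),v.max(),ray(i,(u.min()+u.max())/2,(v.min()+v.max())/2,7).round())
E
```

```text
liplow [ 500. -248.   14.]
liptop [ 493. -229.   38.]
dishL [ 451. -242.   12.]
dishR [ 510. -249.   12.]
rearTop [ 571. -222.   60.]
0.78 213 243 283 305 [ 373. -241.    7.]
0.77 266 295 286 307 [ 482. -242.    7.]
```

{"method": "servo_tool", "body": {
  "deltas": [
    [[0.2, 0, -0.6, 0], [0.4, 0, -0.6, 0], [0.4, 0, -0.6, 0], [0.2, 0, -0.3, 0], [0, 0, 0, 0]]
  ]
}}

```text
time_s: 18.15
tool_pos: [622.2, -204.8, 64.0]
tcp_rot: [-0.004, -0.118, 0.992, 0.044]
wrist_force: [1.4, -0.9, -0.9]
finger_gap: 13.2
grasp_force: 13.2
```

```bash
cat >> sh.py <<'E'
def tilt():
    # trough silhouette in side view: world extent in the plane of the scoop axis
    s,R=st();i=manip.camera_info('side');im=manip.camera('side')
    C=np.array(i['R']).T@-np.array(i['t']);n=R[:,1]*[1,1,0];p0=np.array(s['tool_pos'])
    for b in manip.silhouettes('side','scoop_grip'):
        v,u=np.nonzero(b['pixels'])
        d=np.array(i['R']).T@np.array([(u-i['cx'])/f(i),(v-i['cy'])/f(i),np.ones(len(u))])
        k=((p0-C)@n)/(n@d);W=(C[:,None]+d*k).T-p0
        P=np.c_[W@(R[:,0]*[1,1,0]),W[:,2]+p0[2]]
        if abs(P[:,0]).min()>150: continue
        r=cv2.minAreaRect(P.astype(np.float32))
        j=np.argsort(P[:,0])[-6:];m=np.argsort(P[:,1])[:6]
        print('conf',round(b['conf'],2),'rect',np.round(r[0]),np.round(r[1]),round(r[2],1),'foremost',P[j].mean(0).round(),'lowest',P[m].mean(0).round())
    for b in manip.silhouettes('side','ball_0_center'):
        v,u=np.nonzero(b['pixels']);print('ball',b['conf'],u.mean(),v.mean())
E
python3 -c "
from sh import *
shift();tilt()"
```

```text
trough shift du,dv -1 18 score 0.52
t 18.2 p [ 622.3 -204.7   63.6] head -166.4 z [-0.019  0.086 -0.996] j [-0.48  0.53  0.09  1.19  0.07 -0.72] gap 13.16084091733534 F 13.272624609817285 [ 1.3  1.3 -0.5]
conf 0.83 rect [155. 278.] [26. 58.] 51.0 foremost [182. 270.] lowest [164. 260.]
conf 0.69 rect [48. 47.] [ 58. 175.] 68.4 foremost [134.  38.] lowest [99.  3.]
```

It is now tipped about 22° with the lip still at the dish. I'll keep raising the handle and moving it forward.

{"method": "servo_tool", "body": {
  "deltas": [
    [[0.4, 0, -0.6, 0], [0.5, 0, -0.6, 0], [0.5, 0, -0.6, 0], [0.3, 0, -0.5, 0], [0, 0, 0, 0]]
  ]
}}

```text
time_s: 18.85
tool_pos: [606.0, -210.9, 87.2]
tcp_rot: [-0.004, -0.118, 0.992, 0.043]
wrist_force: [-0.5, 0.4, -1.2]
finger_gap: 13.0
grasp_force: 11.5
```

```bash
python3 -c "
from sh import *
tilt()"
```

```text
t 18.85 p [ 606.  -210.9   87.2] head -166.4 z [-0.019  0.085 -0.996] j [-0.5   0.5   0.09  1.22  0.07 -0.74] gap 12.970258515061914 F 11.474189728614874 [-0.5  0.4 -1.2]
conf 0.83 rect [39. 59.] [ 56. 179.] 55.6 foremost [115.  36.] lowest [103.   5.]
conf 0.7 rect [138. 279.] [22. 56.] 50.6 foremost [164. 271.] lowest [147. 263.]
```

{"method": "servo_tool", "body": {
  "deltas": [
    [[0.5, 0, -0.6, 0], [0.6, 0, -0.6, 0], [0.6, 0, -0.6, 0], [0.5, 0, -0.4, 0], [0, 0, 0, 0]]
  ]
}}

```text
time_s: 19.5
tool_pos: [584.9, -218.0, 108.9]
tcp_rot: [-0.004, -0.118, 0.992, 0.044]
wrist_force: [-0.3, -0.7, -1.3]
finger_gap: 13.1
grasp_force: 10.4
```

```bash
python3 - <<'E'
from sh import *
tilt();look('9')
i=manip.camera_info('scene');R=np.array(i['R']);x=R@[481,-239,7]+np.array(i['t']);print('scene dish px',f(i)*x[:2]/x[2]+[i['cx'],i['cy']])
E
```

```text
t 19.5 p [ 584.9 -218.   108.9] head -166.5 z [-0.019  0.085 -0.996] j [-0.52  0.46  0.08  1.25  0.06 -0.76] gap 13.083666680974886 F 10.425038183602737 [-0.3 -0.7 -1.3]
conf 0.81 rect [26. 73.] [ 55. 178.] 45.9 foremost [96. 40.] lowest [79.  7.]
conf 0.77 rect [115. 281.] [25. 58.] 49.1 foremost [143. 271.] lowest [123. 262.]
ball 0.47 273.04651162790697 296.8139534883721
t 19.65 p [ 585.3 -217.6  107.9] head -166.4 z [-0.02   0.086 -0.996] j [-0.52  0.46  0.08  1.25  0.06 -0.76] gap 13.315478496576304 F 10.449332060161396 [-0.3 -0.1 -1. ]
trough shift du,dv -5 59 score 0.3
side scoop_grip 0.97 [ 544. -225.   53.]
side dish_center 0.96 [ 369. -230.    6.]
side dish_center 0.55 [ 482. -243.    4.]
scene scoop_grip 0.62 [ 543. -213.   55.]
scene dish_center 0.61 [ 479. -235.    2.]
scene dish_center 0.19 [ 547. -213.   54.]
scene dish px [316.74620716 155.33875599]
```

{"method": "servo_tool", "body": {
  "deltas": [
    [[0.4, 0, -0.5, 0], [0.5, 0, -0.5, 0], [0.5, 0, -0.4, 0], [0, 0, 0, 0], [0, 0, 0, 0]]
  ]
}}

```text
time_s: 20.6
tool_pos: [571.8, -222.2, 122.2]
tcp_rot: [-0.005, -0.118, 0.992, 0.044]
wrist_force: [0.3, 0.4, -0.6]
finger_gap: 13.4
grasp_force: 10.0
```

```bash
python3 - <<'E'
from sh import *
tilt()
o=np.zeros((600,800,3),np.uint8)
a=manip.camera('side');x=cv2.resize(a[240:320,250:350],None,fx=4,fy=4,interpolation=cv2.INTER_CUBIC);o[:320,:400]=x
a=manip.camera('scene');x=cv2.resize(a[100:190,270:370],None,fx=4,fy=4,interpolation=cv2.INTER_CUBIC)[:320];o[:320,400:]=x
w=manip.camera('wrist');o[320:,:373]=cv2.resize(w,(373,280))
save('c10.png',o)
E
```

```text
t 20.6 p [ 571.8 -222.2  122.2] head -166.4 z [-0.019  0.086 -0.996] j [-0.54  0.44  0.08  1.27  0.06 -0.78] gap 13.355942567853564 F 9.992543593689334 [ 0.3  0.4 -0.6]
conf 0.96 rect [17. 81.] [ 54. 179.] 37.6 foremost [80. 41.] lowest [65.  9.]
conf 0.75 rect [102. 281.] [23. 57.] 48.6 foremost [128. 271.] lowest [112. 262.]
```

View pics/c10.png

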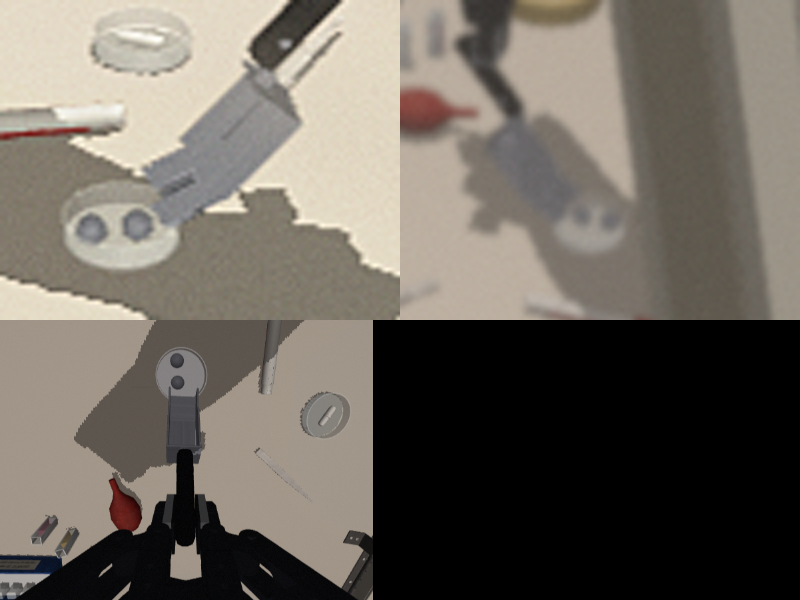

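The side, scene and wrist views all show both balls inside the empty dish (side (90, 228) and (137, 225)), the lip at its near rim, and a tilt of about 52°. I'll firm the grip, lift straight off, and go back to the clear starting area to set the scoop down.

{"method": "servo_tool", "body": {
  "deltas": [
    [[0, 0, 0, 0], [0, 0, -0.4, 0], [0, 0, -1, 0], [0, 0, -1.5, 0], [-0.5, 0, -2, 0]]
  ],
  "fingers": -0.74,
  "newtons": 60
}}

```text
time_s: 21.4
tool_pos: [577.2, -225.1, 171.5]
tcp_rot: [-0.005, -0.118, 0.992, 0.044]
wrist_force: [0.0, -0.4, -1.7]
finger_gap: 11.4
grasp_force: 27.8
```

{"method": "servo_tool", "body": {
  "deltas": [
    [[0, 1, -1, 1], [0, 2, 0, 1], [0, 3, 0.2, 1], [0, 3.5, 0.3, 1], [0, 3.5, 0.3, 1]]
  ]
}}

```text
time_s: 21.9
tool_pos: [552.1, -96.7, 184.5]
tcp_rot: [-0.007, -0.074, 0.996, 0.044]
wrist_force: [0.6, 0.9, -0.7]
finger_gap: 11.6
grasp_force: 27.8
```

{"method": "servo_tool", "body": {
  "deltas": [
    [[0, 3.5, 0.3, 1], [0, 3.5, 0.3, 1], [0, 3.5, 0.3, 1], [0, 3.5, 0.3, 1], [0, 3.5, 0.3, 1]]
  ]
}}

```text
time_s: 22.4
tool_pos: [531.7, 78.0, 185.1]
tcp_rot: [-0.008, -0.031, 0.999, 0.043]
wrist_force: [0.9, -0.7, -2.4]
finger_gap: 11.9
grasp_force: 27.8
```

{"method": "servo_tool", "body": {
  "deltas": [
    [[0, 3.5, 0.3, 1], [0, 3.5, 0.3, 1], [0, 3.5, 0.3, 1], [0, 2.5, 0.2, 1], [0, 1.5, 0, 0]]
  ]
}}

```text
time_s: 22.9
tool_pos: [526.7, 223.6, 186.4]
tcp_rot: [-0.01, 0.003, 0.999, 0.043]
wrist_force: [0.2, -0.2, -1.8]
finger_gap: 11.7
grasp_force: 27.9
```

```bash
python3 -c "
from sh import *
to(540,300,120);tilt();look()"
```

```text
t 22.9 p [526.7 223.6 186.4] head 179.7 z [-0.02   0.086 -0.996] j [0.2  0.3  0.03 1.3  0.09 0.21] gap 11.74098068811841 F 27.87093807477504 [ 0.2 -0.2 -1.8]
delta cm [-1.42  7.05  7.25]
t 22.9 p [526.7 223.6 186.4] head 179.7 z [-0.02   0.086 -0.996] j [0.2  0.3  0.03 1.3  0.09 0.21] gap 11.74098068811841 F 27.87093807477504 [ 0.2 -0.2 -1.8]
conf 0.95 rect [ 18. 146.] [ 43. 178.] 28.9 foremost [73. 82.] lowest [68. 75.]
conf 0.57 rect [ 77. 114.] [35. 94.] 48.2 foremost [120.  97.] lowest [99. 86.]
t 23.05 p [527.4 221.9 186.3] head 179.7 z [-0.02   0.086 -0.996] j [0.2  0.3  0.03 1.3  0.09 0.21] gap 11.621768168604529 F 27.86022816610057 [-0.1 -0.9 -1.5]
trough shift du,dv -10 60 score 0.07
side ball_0_center 0.51 [ 463. -252.   13.]
side dish_center 0.82 [ 482. -233.    5.]
side dish_center 0.66 [ 371. -234.    4.]
scene dish_center 0.54 [ 371. -243.   -1.]
scene dish_center 0.48 [ 483. -239.    3.]
```

The dish is unmoved and the balls are in it. Next, I'll lower the lip to the bench, then back and lower the handle so the scoop levels out.

{"method": "servo_tool", "body": {
  "deltas": [
    [[0, 1.3, 1.8, 1], [0, 1.3, 1.8, 1], [0, 1.3, 1.8, 1], [0, 1, 1.6, 1], [0, 0, 0, 0]]
  ]
}}

```text
time_s: 24.0
tool_pos: [526.8, 276.8, 118.6]
tcp_rot: [-0.013, 0.038, 0.998, 0.042]
wrist_force: [-1.0, -0.2, -1.3]
finger_gap: 11.6
grasp_force: 27.9
```

```bash
python3 -c "
from sh import *
tilt()"
```

```text
t 24.0 p [526.8 276.8 118.6] head 175.7 z [-0.023  0.085 -0.996] j [ 0.29  0.36 -0.05  1.16  0.09  0.37] gap 11.631839569353659 F 27.92885771850706 [-1.  -0.2 -1.3]
conf 0.79 rect [16. 78.] [ 41. 174.] 28.0 foremost [69. 16.] lowest [63.  7.]
conf 0.73 rect [79. 96.] [33. 95.] 43.7 foremost [120.  75.] lowest [95. 68.]
```

{"method": "servo_tool", "body": {
  "deltas": [
    [[0, 0, 0.5, 0], [-0.8, 0, 0.6, 0], [-0.9, 0, 0.7, 0], [-0.9, 0, 0.8, 0], [0, 0, 0, 0]]
  ],
  "fingers": -0.7
}}

```text
time_s: 24.65
tool_pos: [555.5, 276.2, 93.0]
tcp_rot: [-0.011, 0.039, 0.998, 0.043]
wrist_force: [2.1, -0.5, 3.0]
finger_gap: 13.1
grasp_force: 13.8
```

```bash
python3 -c "
from sh import *
tilt()"
```

```text
t 24.65 p [555.5 276.2  93. ] head 175.6 z [-0.019  0.086 -0.996] j [ 0.28  0.42 -0.03  1.12  0.09  0.36] gap 13.114712454129187 F 13.800833504938055 [ 2.1 -0.5  3. ]
conf 0.64 rect [30. 60.] [ 41. 177.] 43.2 foremost [96. 11.] lowest [89. -3.]
conf 0.51 rect [110.  92.] [39. 98.] 47.2 foremost [154.  74.] lowest [127.  61.]
```

It is levelling, now at about 47°. To stay clear of the block behind, I'll hop forward 4.5 cm and continue.

{"method": "servo_tool", "body": {
  "deltas": [
    [[0, 0, -1.2, 0], [1.5, 0, 0, 0], [1.5, 0, 0, 0], [1.5, 0, 0, 0], [0, 0, 1.1, 0]]
  ]
}}

```text
time_s: 25.3
tool_pos: [507.4, 280.3, 98.2]
tcp_rot: [-0.011, 0.038, 0.998, 0.043]
wrist_force: [1.2, 0.4, 0.1]
finger_gap: 12.4
grasp_force: 0.0
```

{"method": "servo_tool", "body": {
  "deltas": [
    [[-0.6, 0, 0.7, 0], [-0.6, 0, 0.7, 0], [-0.6, 0, 0.7, 0], [-0.5, 0, 0.7, 0], [0, 0, 0, 0]]
  ]
}}

```text
time_s: 25.8
tool_pos: [531.2, 280.2, 65.9]
tcp_rot: [-0.013, 0.039, 0.998, 0.042]
wrist_force: [-0.4, -0.1, -0.1]
finger_gap: 12.6
grasp_force: 0.0
```

```bash
python3 -c "
from sh import *
tilt()"
```

```text
t 25.8 p [531.2 280.2  65.9] head 175.6 z [-0.022  0.085 -0.996] j [ 0.3   0.4  -0.13  1.04  0.09  0.38] gap 12.638771569659719 F 0.0 [-0.4 -0.1 -0.1]
conf 0.76 rect [85. 95.] [ 40. 102.] 42.0 foremost [129.  73.] lowest [105.  60.]
conf 0.68 rect [-43.  15.] [ 46. 178.] 86.2 foremost [44. 14.] lowest [-25.  -9.]
ball 0.54 272.6530612244898 296.83673469387753
```

The scoop slipped out of the light grip just above the bench. I'll raise the hand and check numerically how it lies.

{"method": "servo_tool", "body": {
  "deltas": [
    [[0, 0, -2, 0], [0, 0, -3, 0], [0, 0, -4, 0], [0, 0, -4, 0], [0, 0, 0, 0]]
  ],
  "fingers": 1
}}

```text
time_s: 26.45
tool_pos: [535.4, 269.8, 203.4]
tcp_rot: [-0.007, 0.038, 0.998, 0.044]
wrist_force: [0.4, -0.2, 0.1]
finger_gap: 83.6
grasp_force: 0.0
```

```bash
python3 - <<'E'
from sh import *
tilt()
for c in ['wrist','side','scene']:
    i=manip.camera_info(c);im=manip.camera(c);save(c+'11.png',im)
    for b in manip.boxes_of(c,'scoop_grip')+manip.boxes_of(c,'scoop_lip'): print(c,round(b['conf'],2),world(i,b['xyz']).round())
    for b in manip.silhouettes(c,'scoop_grip'):
        m=b['pixels'];v,u=np.nonzero(m);g=im.astype(int).sum(2)
        dk=m&(g<170);vv,uu=np.nonzero(dk)
        r=cv2.minAreaRect(np.c_[u,v].astype(np.float32));print(c,'conf',round(b['conf'],2),'rect',np.round(cv2.boxPoints(r)).tolist(),'dark n',len(uu))
        if len(uu)>30: 
            r=cv2.minAreaRect(np.c_[uu,vv].astype(np.float32));print('  dark',np.round(r[0]),np.round(r[1]),r[2])
            if c=='wrist':
                for q in cv2.boxPoints(cv2.minAreaRect(np.c_[u,v].astype(np.float32))): print('   corner',ray(i,*q,30).round())
                for q in cv2.boxPoints(r): print('   dark corner',ray(i,*q,42).round())
E
```

```text
t 26.45 p [535.4 269.8 203.4] head 175.6 z [-0.011  0.089 -0.996] j [0.28 0.33 0.11 1.35 0.09 0.36] gap 83.62678324639043 F 0.0 [ 0.4 -0.2  0.1]
conf 0.82 rect [88. 97.] [ 39. 101.] 45.4 foremost [133.  77.] lowest [103.  64.]
conf 0.67 rect [-40.  19.] [ 44. 174.] 84.3 foremost [45. 18.] lowest [-13.  -5.]
conf 0.18 rect [  72. -346.] [ 87. 105.] 84.5 foremost [ 123. -336.] lowest [  74. -388.]
wrist 0.94 [418. 490.  15.]
wrist 0.76 [548. 270.  13.]
wrist 0.66 [431. 487.  19.]
wrist 0.57 [548. 273.  13.]
wrist conf 0.94 rect [[249.0, 296.0], [258.0, 136.0], [295.0, 138.0], [285.0, 298.0]] dark n 1429
  dark [270. 217.] [ 33. 158.] 3.6913859844207764
   corner [663. 240.  30.]
   corner [483. 268.  30.]
   corner [488. 304.  30.]
   corner [672. 282.  30.]
   dark corner [654. 240.  42.]
   dark corner [483. 268.  42.]
   dark corner [488. 300.  42.]
   dark corner [662. 277.  42.]
wrist conf 0.82 rect [[398.0, 58.0], [416.0, 14.0], [567.0, 76.0], [550.0, 120.0]] dark n 1992
  dark [483.  67.] [163.  46.] 21.399812698364258
   corner [421. 409.  30.]
   corner [385. 425.  30.]
   cor
[... 201 characters left out ...]
]
side 0.61 [429. 490.  24.]
side 0.89 [555. 262.  18.]
side 0.65 [432. 494.  20.]
side conf 0.63 rect [[291.0, 192.0], [347.0, 190.0], [347.0, 204.0], [291.0, 206.0]] dark n 102
  dark [334. 194.] [ 5. 25.] 90.0
side conf 0.62 rect [[260.0, 177.0], [286.0, 155.0], [295.0, 166.0], [269.0, 187.0]] dark n 0
side conf 0.43 rect [[266.0, 286.0], [295.0, 286.0], [295.0, 307.0], [266.0, 307.0]] dark n 0
scene 0.92 [551. 276.  19.]
scene 0.58 [433. 482.  17.]
scene 0.9 [432. 488.  19.]
scene 0.77 [552. 275.  17.]
scene conf 0.73 rect [[172.0, 230.0], [180.0, 219.0], [226.0, 253.0], [218.0, 265.0]] dark n 0
scene conf 0.7 rect [[153.0, 337.0], [213.0, 301.0], [221.0, 316.0], [162.0, 352.0]] dark n 0
```

```bash
python3 - <<'E'
from sh import *
L=[]
for c in ['wrist','side','scene']:
    i=manip.camera_info(c);im=manip.camera(c)
    R=np.array(i['R']);t=np.array(i['t'])
    x=R@[622,259,35]+t;u0,v0=f(i)*x[:2]/x[2]+[i['cx'],i['cy']]
    g=im.astype(int).sum(2);w=34 if c!='wrist' else 70
    y0=int(max(v0-w,0));x0=int(u0-w)
    m=(g[y0:int(v0+w),x0:int(u0+w)]<(150 if c!='scene' else 170)).astype(np.uint8)
    n,lab,st_,cen=cv2.connectedComponentsWithStats(m)
    print(c,'exp',u0.round(),v0.round())
    for k in np.argsort(-st_[1:,4])[:3]+1:
        vv,uu=np.nonzero(lab==k);r=cv2.minAreaRect(np.c_[uu+x0,vv+y0].astype(np.float32));print('  ',st_[k,4],np.round(r[0],1),np.round(r[1],1),round(r[2]))
        L.append((c,r[0]))
E
```

```text
wrist exp 263.0 264.0
   1269 [244.3 248.6] [90.  63.9] 29
   240 [271.5 206. ] [24. 29.] 90
   181 [308.6 241. ] [ 7.  45.6] 84
side exp 336.0 195.0
   118 [334.6 194.1] [25.2  5.4] 4
   43 [321.9 175. ] [17.4  2.5] 18
   24 [319. 161.] [2. 8.] 90
scene exp 188.0 227.0
```

The scoop is upright and level. Its handle reaches over the low block behind, though, so I'll grip it by the trough walls and bring it forward about 7 cm onto clear bench.

```bash
python3 -c "
from sh import *
to(553,273,8)"
```

```text
t 27.35 p [533.4 269.4 197.2] head 175.6 z [-0.02   0.086 -0.996] j [0.28 0.33 0.11 1.34 0.09 0.36] gap 84.96702456972388 F 0.0 [-0.2 -0.1  0.4]
delta cm [-2.42 -1.08 18.84]
```

{"method": "servo_tool", "body": {
  "deltas": [
    [[-0.8, -0.4, 3.5, 1.5], [-0.8, -0.4, 3.5, 1.5], [-0.8, -0.3, 3.5, 1.5], [0, 0, 3, 0], [0, 0, 1.5, 0]]
  ]
}}

```text
time_s: 27.85
tool_pos: [552.0, 268.6, 43.2]
tcp_rot: [-0.015, 0.078, 0.996, 0.042]
wrist_force: [0.2, -0.2, 0.9]
finger_gap: 85.1
grasp_force: 0.0
```

```bash
python3 -c "
from sh import *
to(553,273,8)"
```

```text
t 27.85 p [552.  268.6  43.2] head 171.1 z [-0.023  0.085 -0.996] j [ 0.27  0.44 -0.12  1.    0.09  0.43] gap 85.11228057510381 F 0.0 [ 0.2 -0.2  0.9]
delta cm [-0.16  0.17  3.55]
```

{"method": "servo_tool", "body": {
  "deltas": [
    [[-0.1, 0.2, 1.8, 0], [0, 0, 1.6, 0], [0, 0, 0, 0]]
  ]
}}

```text
time_s: 28.15
tool_pos: [552.5, 273.4, 10.3]
tcp_rot: [-0.015, 0.078, 0.996, 0.042]
wrist_force: [-0.2, 0.4, 0.4]
finger_gap: 85.6
grasp_force: 0.0
```

{"method": "servo_tool", "body": {
  "deltas": [
    [[0, 0, 0, 0], [0, 0, 0, 0], [0, 0, 0, 0], [0, 0, 0, 0], [0, 0, 0, 0]]
  ],
  "fingers": -0.3,
  "newtons": 25
}}

```text
time_s: 28.65
tool_pos: [554.0, 273.7, 12.9]
tcp_rot: [-0.013, 0.078, 0.996, 0.042]
wrist_force: [0.3, -0.8, -0.7]
finger_gap: 29.6
grasp_force: 0.0
```

The pads closed above the trough walls, so the real fingertips sit higher than I reckoned. I'll open, go lower in steps and close again.

{"method": "servo_tool", "body": {
  "deltas": [
    [[0, 0, 0, 0], [0, 0, 0, 0], [0, 0, 0, 0], [0, 0, 0.6, 0], [0, 0, 0.5, 0]]
  ],
  "fingers": 0.4
}}

```text
time_s: 29.15
tool_pos: [553.5, 274.6, 0.9]
tcp_rot: [-0.013, 0.078, 0.996, 0.042]
wrist_force: [0.3, 0.3, 0.2]
finger_gap: 59.6
grasp_force: 0.0
```

{"method": "servo_tool", "body": {
  "deltas": [
    [[0, 0, 0, 0], [0, 0, 0, 0], [0, 0, 0, 0], [0, 0, 0, 0], [0, 0, 0, 0]]
  ],
  "fingers": -0.3
}}

```text
time_s: 29.65
tool_pos: [553.7, 274.7, 1.6]
tcp_rot: [-0.013, 0.078, 0.996, 0.042]
wrist_force: [0.1, 0.0, 0.0]
finger_gap: 30.2
grasp_force: 0.0
```

```bash
python3 - <<'E'
from sh import *
tilt()
i=manip.camera_info('wrist');manip.camera('wrist')
for b in manip.boxes_of('wrist','scoop_grip'): print(b['conf'],world(i,b['xyz']).round())
for b in manip.silhouettes('wrist','scoop_grip'):
    v,u=np.nonzero(b['pixels']);print(b['conf'],u.min(),u.max(),v.min(),v.max())
s,R=st();p=np.array(s['tool_pos'])
for q in [p,p-20*R[:,2]]:
    x=np.array(i['R'])@q+np.array(i['t']);print((f(i)*x[:2]/x[2]+[i['cx'],i['cy']]).round())
E
```

```text
t 29.65 p [553.7 274.7   1.6] head 171.2 z [-0.02   0.086 -0.996] j [ 0.28  0.48 -0.17  0.91  0.09  0.43] gap 30.15011989068318 F 0.0 [0.1 0.  0. ]
conf 0.81 rect [-19.  18.] [ 47. 176.] 82.9 foremost [66. 14.] lowest [14. -8.]
conf 0.53 rect [110.  90.] [ 41. 105.] 47.6 foremost [157.  70.] lowest [136.  57.]
0.78 [540. 277.   9.]
0.67 244 322 129 389
t 29.95 p [553.6 274.6   1.5] head 171.2 z [-0.02   0.086 -0.996] j [ 0.28  0.48 -0.17  0.91  0.09  0.43] gap 29.96780721534309 F 0.0 [0.4 0.1 0.1]
[278. 251.]
[278. 269.]
```

{"method": "servo_tool", "body": {
  "deltas": [
    [[0, 0, 0, 0], [0, 0, 0, 0], [0, 0, 0, 0], [0, 0, 0.4, 0], [0, 0, 0.4, 0]]
  ],
  "fingers": 0.3
}}

```text
time_s: 30.45
tool_pos: [553.5, 275.3, -6.8]
tcp_rot: [-0.013, 0.078, 0.996, 0.042]
wrist_force: [-0.3, 0.5, -0.4]
finger_gap: 55.9
grasp_force: 0.0
```

{"method": "servo_tool", "body": {
  "deltas": [
    [[0, 0, 0, 0], [0, 0, 0, 0], [0, 0, 0, 0], [0, 0, 0, 0]]
  ],
  "fingers": -0.3
}}

```text
time_s: 30.85
tool_pos: [553.4, 275.3, -6.6]
tcp_rot: [-0.013, 0.078, 0.996, 0.042]
wrist_force: [-0.0, -0.0, -1.1]
finger_gap: 32.8
grasp_force: 24.9
```

The trough walls are gripped. I'll slide it forward 7 cm along the bench and release.

{"method": "servo_tool", "body": {
  "deltas": [
    [[0.5, 0, -0.1, 0], [1.2, 0, -0.1, 0], [1.6, 0, 0, 0], [1.6, 0, 0, 0], [1.2, 0, 0, 0]]
  ]
}}

```text
time_s: 31.35
tool_pos: [491.3, 284.6, -2.4]
tcp_rot: [-0.014, 0.077, 0.996, 0.042]
wrist_force: [0.6, 0.2, -1.1]
finger_gap: 32.8
grasp_force: 24.9
```

{"method": "servo_tool", "body": {
  "deltas": [
    [[0.7, 0, 0, 0], [0.3, 0, 0.1, 0], [0, 0, 0.1, 0], [0, 0, 0, 0]]
  ]
}}

```text
time_s: 31.75
tool_pos: [483.7, 286.2, -4.3]
tcp_rot: [-0.013, 0.078, 0.996, 0.042]
wrist_force: [0.4, 0.4, -1.2]
finger_gap: 33.0
grasp_force: 24.9
```

```bash
python3 -c "
from sh import *
tilt()"
```

```text
t 31.75 p [483.7 286.2  -4.3] head 171.2 z [-0.02   0.086 -0.996] j [ 0.33  0.41 -0.33  0.83  0.09  0.49] gap 33.00768163279205 F 24.89327345334459 [ 0.4  0.4 -1.2]
conf 0.65 rect [-22.  18.] [ 43. 176.] 84.5 foremost [65. 16.] lowest [17. -7.]
conf 0.51 rect [40. 88.] [38. 94.] 46.5 foremost [83. 70.] lowest [55. 58.]
ball 0.57 273.275 296.925
```

{"method": "servo_tool", "body": {
  "deltas": [
    [[0, 0, 0.2, 0], [0, 0, 0, 0]]
  ]
}}

```text
time_s: 32.1
tool_pos: [483.3, 286.3, -6.5]
tcp_rot: [-0.013, 0.078, 0.996, 0.042]
wrist_force: [0.1, 0.4, -1.7]
finger_gap: 32.9
grasp_force: 24.9
```

{"method": "servo_tool", "body": {
  "deltas": [
    [[0, 0, 0, 0], [0, 0, 0, 0], [0, 0, 0, 0], [0, 0, -1, 0], [0, 0, -2, 0]]
  ],
  "fingers": 0.6
}}

```text
time_s: 32.6
tool_pos: [483.0, 283.5, 23.5]
tcp_rot: [-0.014, 0.078, 0.996, 0.042]
wrist_force: [0.5, 0.7, -0.6]
finger_gap: 68.0
grasp_force: 0.0
```

{"method": "servo_tool", "body": {
  "deltas": [
    [[0, 0, -4, 0], [0, 0, -4, 0], [0, 0, -4, 0], [0, 0, 0, 0], [0, 0, 0, 0]]
  ]
}}

```text
time_s: 33.1
tool_pos: [486.7, 273.6, 144.7]
tcp_rot: [-0.012, 0.078, 0.996, 0.043]
wrist_force: [-0.3, 0.3, -0.8]
finger_gap: 67.8
grasp_force: 0.0
```

```bash
python3 - <<'E'
from sh import *
tilt()
im=manip.camera('side');i=manip.camera_info('side')
R=np.array(i['R']);t=np.array(i['t'])
for z in (35,45):
    x=R@[552,277,z]+t;print('expected handle px z',z,(f(i)*x[:2]/x[2]+[i['cx'],i['cy']]).round(1))
g=im.astype(int).sum(2);m=(g[170:215,290:350]<150).astype(np.uint8);n,l,s,c=cv2.connectedComponentsWithStats(m)
for k in np.argsort(-s[1:,4])[:3]+1: print(s[k]+[290,170,0,0,0],c[k]+[290,170])
for cam in ['side','scene','wrist']:
    i=manip.camera_info(cam);manip.camera(cam)
    for q in['scoop_grip','dish_center','ball_0_center']:
        for b in manip.boxes_of(cam,q): print(cam,q,round(b['conf'],2),world(i,b['xyz']).round())
i=manip.camera_info('side')
for b in manip.silhouettes('side','ball_0_center'):
    v,u=np.nonzero(b['pixels']);print(b['conf'],len(u),u.mean(),v.mean(),ray(i,u.mean(),v.mean(),10).round())
E
```

```text
t 33.1 p [486.7 273.6 144.7] head 171.2 z [-0.017  0.087 -0.996] j [ 0.31  0.28 -0.1   1.18  0.09  0.47] gap 67.82262679526345 F 0.0 [-0.3  0.3 -0.8]
conf 0.96 rect [-16.  21.] [ 44. 169.] 82.5 foremost [67. 19.] lowest [ 3. -3.]
conf 0.8 rect [41. 95.] [37. 97.] 44.2 foremost [82. 74.] lowest [62. 64.]
ball 0.5 272.84615384615387 296.88461538461536
ball 0.35 284.41379310344826 295.7241379310345
expected handle px z 35 [312.  191.5]
expected handle px z 45 [312.2 188.4]
[314 172  17   7  42] [321.47619048 174.88095238]
[313 191  11   6  33] [319.24242424 193.03030303]
[312 195   4   1   4] [313.5 195. ]
side scoop_grip 0.78 [430. 496.  21.]
side scoop_grip 0.69 [486. 271.  18.]
side dish_center 0.87 [ 371. -228.    5.]
side ball_0_center 0.52 [ 464. -250.   13.]
scene scoop_grip 0.62 [480. 281.  17.]
scene scoop_grip 0.6 [431. 481.  20.]
scene dish_center 0.75 [ 371. -246.    3.]
scene dish_center 0.71 [ 482. -239.    7.]
wrist scoop_grip 0.82 [479. 282.   8.]
wrist scoop_grip 0.63 [415. 483.  14.]
```

The scoop stands level with its handle at normal height. Both balls are in the dish (side px (273, 297) and (284, 296)), and the hand is clear.

```bash
python3 -c "
from rig import manip
print(manip.finish_job())"
```

```text
the job is handed in; nothing more can be done
None
```

I tipped both balls into the empty dish and left the scoop upright on clear bench, with the hand clear of everything. The job is handed in at about 33 s; the hand-in gave no verdict, but my last camera checks show the dish where it was with both balls in it and the scoop level.

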